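# Slide the culture dish under the low viewer bridge

## Robot

A 6-joint arm with a two-finger parallel gripper is mounted at the origin on a cart in front of the work surface, level with it; the furniture and walls round the work are solid. World frame = base frame: x ahead of the robot, y to its left, z up, the work surface at z = 0. Lengths are in mm, angles in degrees, forces in N, time in s.
With the tool pointing down it reaches from about 300 to 850 mm from the base axis. Payload 4.2 kg.
Tool frame: the origin (TCP) lies at the very end of the fingers, on their centre line; the grasp point (between the pads) lies 19 mm behind it (env.grip_depth is the distance from the TCP to the grasp point, in mm); z points along the fingers, y is the line along which they close (so a half turn about z gives the same grasp; the last joint's range is limited). The gripper opens to 91 mm and grips with 3 to 60 N. Pads are 32 mm wide; open, the fingers measure 118 mm over their backs; the gripper's body (76 mm by 178 mm) begins 60 mm behind the grasp point.
Start: joints at [-73.396, 18.312, 89.639, -0, 72.044, -1.146], TCP at [175.302, -547.642, 213.976] pointing down, gripper open.
Joint ranges: [-177.97, 177.97], [-48.28, 115.42], [12.27, 149.76], [-77.06, 257.06], [2.81, 150.46], [-146.56, 146.56]. Speed limits (degrees/s): [147.25, 147.25, 180, 180, 180, 180].

## Interface

Orientations are given as [roll, pitch, yaw] about the fixed x, y, z axes, in that order (R = Rz(yaw) Ry(pitch) Rx(roll)).
In Python, from workcell import env, cams gives the robot as it stands.
- The arm moves only by the tool apply_moves, never from a script. Its argument "deltas" is a list of rows, each a list of 5 numbers: the shift along the tool's x, y, z in m, then the turn about the tool's z in rad, then the opening, from -1 (shut) to 1 (fully open), so that 0 is half open. In form: [[tx, ty, tz, roll, gripper], ...]. A call has 1 to 5 rows; each row is the pose to reach, as a shift and turn from the pose commanded when the call began, along the tool's axes at that moment; what a row does not reach only later rows make up. A row lasts 1/10 s, in which the tool goes at most 50 mm and 8.59 degrees, less where a joint would pass 70% of its speed; a pose out of reach is approached as far as the arm can. A call with a gripper value outside its range is refused whole. The fingers move at their own pace and stop on an object; "grip_force" is the grip in N (left out, the last holds). Time passes only in rows, so rows that repeat a pose let the fingers close. It gives the time, the measured TCP pose, the force, the opening and the grip force at its end, in the units of the state.
- env.state(): the state, without advancing time (a new reading comes with each control period).
- cams.grab_frame(name): name is "side" or "top"; returns the picture (384x512x3 uint8, blue, green, red); there is no depth.
- cams.get_calibration(name): a dict with "mtx" (3x3 intrinsics, pixels), "k1" (the pictures are not rectified: a ray, as slopes to the right and down, at radius r is drawn at 1 + k1 r^2 times it, then the intrinsics apply), "eye" and "attitude" of the camera in the world. Camera axes: x right, y down, z forward; pixel columns grow to the right and rows downward; lengths in mm; the calibration is good to about 2 mm. A picture is of the moment at which its call begins. get_calibration takes no time and is no camera call.
- env.job_done(): hands the job in; it is judged then, once.
The state is a dict: "time_s": time; "qpos": joint angles; "qvel": joint speeds; "effort": joint torques, N m; "ee_pos": TCP position; "ee_rot": TCP orientation; "force": force on the tool from outside, world axes, zero at the start; "torque": the same for the moment, N m; "gripper_width": finger opening in mm; "gripper_force": force on a finger pad.
Only numpy, scipy, OpenCV 4.12 (cv2) and the standard library are available. Lean on these libraries where they do the work, as an engineer would, in place of code of your own. Each camera call takes 0.05 s, during which the arm holds its last target. There are 200 camera calls.

## Task

Push the round petri dish along the bench with the fingertips, without lifting or tipping it, through the open front of the low viewer bridge until it rests fully home against the two locating pins, centred under the round window. Push it home gently. Then press the round key on top of the bridge right down with a fingertip, let it come up again and leave the dish where it is, with the weigh boat, small beaker and vial undisturbed.

Things in the scene. Friction and masses are not known exactly. Their poses are not given: they have to be found in the camera images.
- dish: Round clear-white petri dish with its lid on (lid fixed to it), diameter 64 mm, 15 mm high, about 30 g, loose, flat on the bench. Origin: centre of its underside; z up. Its own yaw means nothing.
- viewer: Low bridge fixed to the bench: grey deck 60 mm deep (local x) by 152 mm wide on two aluminium cheeks. Local +x is the way in, the open front faces local -x, z up. Origin: on the bench under the centre of its round 36 mm window. Deck's underside 20 mm, top 28 mm above the bench. Passage y = -42 to +42 mm; cheek at +y 18 mm wide, at -y 50 mm wide with the key on top.
- home (a point): Point on the bench under the window's centre (the viewer's origin): where the dish's centre stands when home. The dish then sticks 12 mm out of the front, so fingers never need to go under the deck.
- front (a point): Middle of the open front of the passage: viewer-local x = -20 mm, 10 mm above the bench. Deck and cheeks reach from here to x = +40 mm.
- pins (a point): Midway between the two fixed upright steel pins (8 mm thick) under the deck, at viewer-local (27.6, +-23.1) mm, 10 mm above the bench. The dish's rim meets both when home; they stop and centre it.
- key_top (a point): Centre of the top face of the round grey key (24 mm across) in its black round housing (40 mm across, 40 mm above the bench), at viewer-local (10, -67) mm, 50 mm above the bench when up. It is pressed straight down.
- key (a joint): Travel of the key in m: 0 up, 0.006 fully down. It springs back; it starts to move at 1.2 N and is fully down at 4 N.
- weigh_boat: Bystander: square white weighing boat, 72x72x15 mm, loose. Origin: centre of its underside.
- beaker: Bystander: small glass beaker, 45 mm across, 58 mm high, loose. Origin: centre of its underside.
- vial: Bystander: small vial with a black cap, 20 mm across, 54 mm high, loose, behind the bridge. Origin: centre of its underside.
Things that resemble listed ones, but are neither listed nor needed, are in the scene too. What is shaped like the dish but yellow is not meant.

How it is judged:
By the outcome, as a careful person would: the job done as asked, in the order asked, and still so for the second after the job is handed in, with the robot touching nothing.
It also fails if it takes over 58 s, if anything falls off the work surface, if the arm or the gripper's body presses on something with over 40 N, if the wrist force passes 120 N, or if a joint passes its speed limit or range.

## Working session

There is one attempt and no reset: what is moved stays moved. The work goes in short steps, Python scripts to look and compute and a tool call to move; the robot and the scene stay as the last step left them, time stands still between calls to the robot, and variables do not carry over. Pictures are saved under pics/ and viewed, at most 10 in all, crops included, and the job is handed in when it is done.

Besides the shell and the picture viewer there is one more tool, called as a command line: name --pt "numbers of a row" for each row, then --argument value for the rest. apply_moves: Moves the arm, as the interface text tells. Its arguments: {"type":"object","properties":{"deltas":{"type":"array"},"grip_force":{"type":"number"}},"required":["deltas"]}

```bash
mkdir -p pics; python3 - <<'E'
from workcell import env,cams
import cv2
for n in("side","top"):
    cv2.imwrite(f"pics/{n}0.png",cams.grab_frame(n)); print(n,cams.get_calibration(n))
s=env.state();print(s["time_s"],s["ee_pos"],s["ee_rot"],s["gripper_width"])
E
```

```text
side {'mtx': array([[375.11057543,   0.        , 257.55836222],
       [  0.        , 375.11057543, 191.39801798],
       [  0.        ,   0.        ,   1.        ]]), 'k1': 0.03372737790226396, 'eye': array([ 178.72517681, 1108.2375011 ,  715.56322657]), 'attitude': array([-123.13720181,   -0.33658623, -158.8250308 ])}
top {'mtx': array([[358.09275791,   0.        , 254.55688388],
       [  0.        , 358.09275791, 193.4101389 ],
       [  0.        ,   0.        ,   1.        ]]), 'k1': -0.06204866110021854, 'eye': array([ 344.98115945,  158.75164717, 1103.10508226]), 'attitude': array([-1.68371137e+02, -1.51086624e-01, -8.63166035e+01])}
0.1 [ 175.17193993 -547.20128418  213.21350047] [-1.79910303e+02 -2.80439477e-03  1.77482882e+01] 90.98262498786957
```

View pics/top0.png

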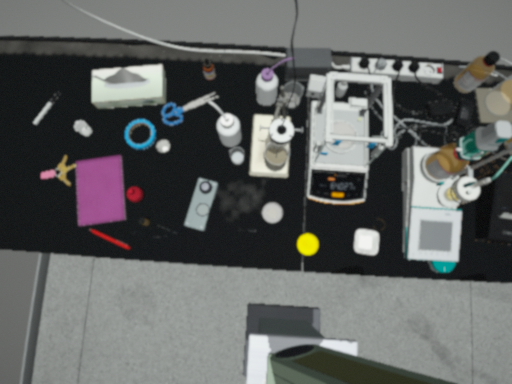

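View pics/side0.png

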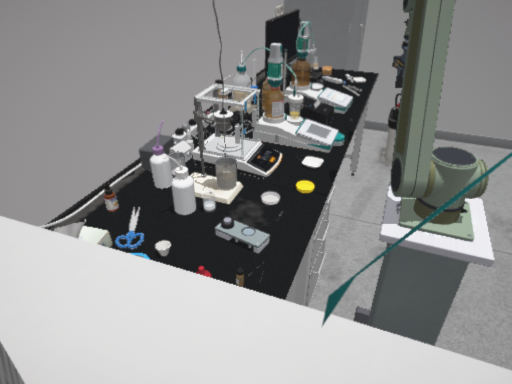

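Top view: the dish candidates are the clear-white disc at (272,212) and the yellow disc at (308,244), which the task excludes. The square weigh boat is at (366,241). The bridge is at (201,204) with its key at (206,185), and the vial is at about (145,222), behind it. In the side view the same things are at dish (270,198), bridge (243,234) and key (228,224). I'll check the choice in one close crop.

```bash
cat >h.py <<'E'
import numpy as np,cv2
from scipy.spatial.transform import Rotation as R
from scipy.optimize import least_squares
from workcell import env,cams
C={n:cams.get_calibration(n) for n in("side","top")}
def rot(n): return R.from_euler("xyz",C[n]["attitude"],degrees=True).as_matrix()
def proj(n,P):
    c=C[n]; q=(np.atleast_2d(P)-c["eye"])@rot(n); s=q[:,:2]/q[:,2:]
    s=s*(1+c["k1"]*(s**2).sum(1,keepdims=True)); K=c["mtx"]
    return s*[K[0,0],K[1,1]]+K[:2,2]
def ray(n,p):
    c=C[n]; D=np.array([c["k1"],0,0,0.])
    u=cv2.undistortPoints(np.array([[p]],float),c["mtx"],D)[0,0]
    return rot(n)@np.array([u[0],u[1],1])
def onz(n,p,z):
    d=ray(n,p);e=C[n]["eye"];return e+d*(z-e[2])/d[2]
def tri(ps,pt):
    f=lambda X:np.r_[proj("side",X)[0]-ps,proj("top",X)[0]-pt]
    r=least_squares(f,[500,100,20.]);return r.x,np.abs(r.fun).max()
E
python3 - <<'E'
from h import *
t=cv2.imread("pics/top0.png")[165:265,125:325]; s=cv2.imread("pics/side0.png")[170:300,190:330]
t=cv2.resize(t,None,fx=4,fy=4,interpolation=2); s=cv2.resize(s,None,fx=5,fy=5,interpolation=2)
cv2.imwrite("pics/tc.png",t);cv2.imwrite("pics/sc.png",s[:600])
for p,z in(((272,212),15),((201,204),28),((206,185),50),((145,222),54),((366,241),0),((308,244),15),((237,156),40)):print(p,onz("top",p,z).round())
E
```

```text
(272, 212) [514. 113.  15.]
(201, 204) [522. 331.  28.]
(206, 185) [578. 318.  50.]
(145, 222) [453. 488.  54.]
(366, 241) [ 444. -182.    0.]
(308, 244) [423.  -1.  15.]
(237, 156) [678. 232.  40.]
```

View pics/tc.png

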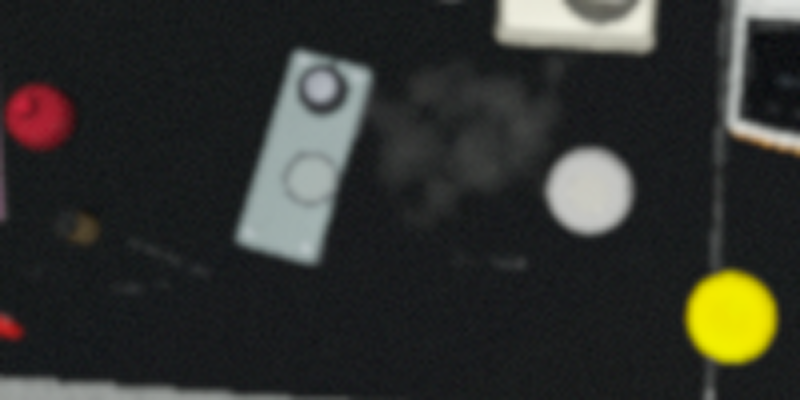

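View pics/sc.png

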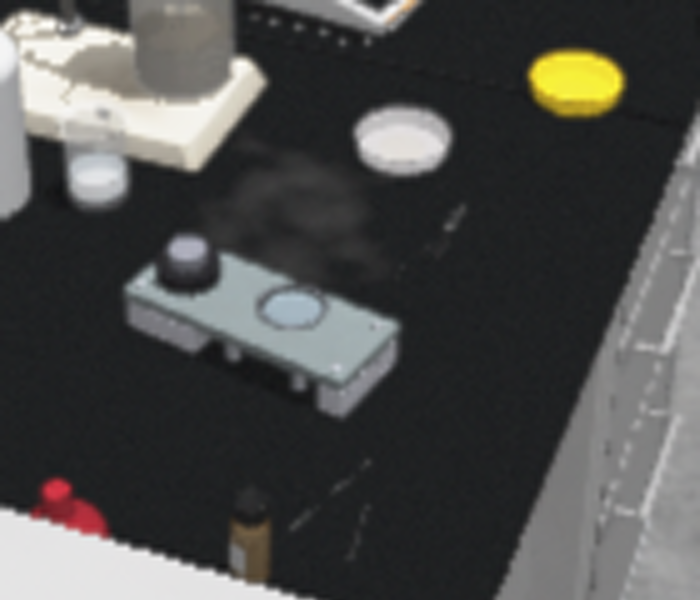

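The crops settle the choice: the dish is the clear-white disc, at crop (590,191) in the top view and (403,140) in the side view, and the yellow disc is the lookalike. The deck corners, window and key are clear in both views. The path from dish to bridge is empty apart from a flat smudge.

```bash
python3 - <<'E'
from h import *
T=lambda u,v:np.array([125+(u+.5)/4-.5,165+(v+.5)/4-.5]); S=lambda u,v:np.array([190+(u+.5)/5-.5,170+(v+.5)/5-.5])
for n,s,t in(("key",S(188,245),T(323,88)),("window",S(292,308),T(310,178)),("cA +y-front",S(400,325),T(319,265)),("cB",S(342,384),T(235,241)),("cC",S(125,290),T(298,50))):
    print(n,*tri(s,t))
# viewer fit
L={"key":(10,-67,50),"w":(0,0,28),"A":(-20,60,28),"B":(40,60,28),"C":(40,-92,28),"D":(-20,-92,28)}
ob=[("side","key",S(188,245)),("side","w",S(292,308)),("side","A",S(400,325)),("side","B",S(342,384)),("side","C",S(125,290)),
("top","key",T(323,88)),("top","w",T(310,178)),("top","A",T(319,265)),("top","B",T(235,241)),("top","C",T(298,50)),("top","D",T(373,70))]
def W(p,l):
    c,s=np.cos(p[2]),np.sin(p[2]);return np.array([p[0]+c*l[0]-s*l[1],p[1]+s*l[0]+c*l[1],l[2]])
r=least_squares(lambda p:np.concatenate([proj(n,W(p,L[k]))[0]-q for n,k,q in ob]),[520,325,1.5])
print(r.x,np.degrees(r.x[2]),r.fun.reshape(-1,2).round(1).tolist())
for n in("side","top"):
  rr=least_squares(lambda p:np.concatenate([proj(m,W(p,L[k]))[0]-q for m,k,q in ob if m==n]),[520,325,1.5]);print(n,rr.x)
# dish: silhouette extents
a=np.linspace(0,2*np.pi,90)
def box(n,x,y):
    P=np.concatenate([np.c_[x+32*np.cos(a),y+32*np.sin(a),0*a+z] for z in(0,15)]);q=proj(n,P);return np.r_[q.min(0),q.max(0)]
# segment dish by brightness
im={n:cv2.imread(f"pics/{n}0.png") for n in("side","top")}
for n,c in(("side",(270,198)),("top",(272,212))):
    g=im[n].min(2).astype(int);m=np.zeros(g.shape,np.uint8);m[c[1]-14:c[1]+15,c[0]-18:c[0]+18]=1
    m&=(g>90).astype(np.uint8);k,l,st,ce=cv2.connectedComponentsWithStats(m);i=1+np.argmax(st[1:,4])
    x,y,w,h,_=st[i];b=np.array([x,y,x+w-1,y+h-1]);f=least_squares(lambda p:box(n,*p)-b,[514,113]);print(n,b,f.x,f.fun.round(1))
v=r.x; d=np.array([514,113]);c,s=np.cos(v[2]),np.sin(v[2]);print("dish local",(d-v[:2])@np.array([[c,-s],[s,c]]))
for k in L:print(k,W(v,L[k]).round(1))
print(env.state()["qpos"])
E
```

```text
key [574.37293428 320.12239713  46.45807321] 0.30397389661050056
window [507.16346403 326.57656266  24.47530652] 0.10108835981304765
cA +y-front [443.38691893 314.49830576  21.54403215] 0.44474914197576254
cB [455.59372149 378.73238299  25.90275028] 0.02876811040576399
cC [606.34258    345.34206341  22.86273708] 0.36207367256346856
[506.16932536 325.78492653   1.36352425] 78.12418459243172 [[0.2, -0.5], [0.3, -1.1], [0.0, -0.8], [0.2, -0.9], [0.1, -1.2], [-0.8, -0.4], [0.1, 0.3], [-1.7, -0.7], [0.3, -0.1], [-0.4, 0.5], [-0.7, 0.6]]
side [505.01394701 329.64800598   1.36428365]
top [506.33132742 324.10426171   1.36702004]
side [261 191 279 204] [514.56860306 113.93749376] [-0.5 -0.7  0.5  0.6]
top [261 202 282 223] [513.38913585 114.41435259] [ 0.  -0.1 -0.   0.1]
dish local [-206.61898109  -51.45231849]
key [573.8 321.8  50. ]
w [506.2 325.8  28. ]
A [443.3 318.6  28. ]
B [455.7 377.3  28. ]
C [604.4 346.   28. ]
D [592.1 287.3  28. ]
[-7.33963839e+01  1.83475086e+01  8.96987603e+01  1.06377206e-03
  7.20434664e+01 -1.14500310e+00]
```

```bash
cat >>h.py <<'E'
def delta(p,yaw,p0=None,y0=None):
    "tool-frame delta (m, rad) from the current (or given) pose to world point p (mm) at yaw (deg)"
    s=env.state()
    if p0 is None:p0,y0=s["ee_pos"],s["ee_rot"][2]
    a=np.radians(y0);d=np.subtract(p,p0)/1e3
    return np.round([np.cos(a)*d[0]+np.sin(a)*d[1],np.sin(a)*d[0]-np.cos(a)*d[1],-d[2],np.radians(y0-yaw)],4)
E
python3 - <<'E'
from h import *
A=([175.2,-547.2,213.2],17.75);B=([260,-340,213],55);Cc=([350,-125,213],90);D=([519,48,120],100.5)
for a,b in((A,B),(B,Cc),(Cc,D)):print(delta(*b,*a), np.hypot(*np.subtract(b[0],a[0])[:2]))
E
```

```text
[ 1.439e-01 -1.715e-01  2.000e-04 -6.501e-01] 223.8813971726995
[ 0.2277 -0.0496 -0.     -0.6109] 233.0772404161333
[ 0.173   0.169   0.093  -0.1833] 241.84705910967782
```

apply_moves --pt "0.029 -0.034 0 -0.13 -0.34" --pt "0.058 -0.069 0 -0.26 -0.34" --pt "0.086 -0.103 0 -0.39 -0.34" --pt "0.115 -0.137 0 -0.52 -0.34" --pt "0.144 -0.172 0 -0.65 -0.34"

```text
time_s: 0.6
ee_pos: [260.2, -338.1, 213.6]
ee_rot: [-180.0, -0.0, 55.3]
force: [1.6, -0.2, 0.3]
gripper_width: 53.9
gripper_force: 0.0
```

apply_moves --pt "0.046 -0.01 0 -0.122 -0.34" --pt "0.091 -0.02 0 -0.244 -0.34" --pt "0.137 -0.03 0 -0.367 -0.34" --pt "0.182 -0.04 0 -0.489 -0.34" --pt "0.228 -0.05 0 -0.611 -0.34"

```text
time_s: 1.1
ee_pos: [349.9, -122.7, 213.9]
ee_rot: [180.0, 0.0, 90.3]
force: [1.1, -0.6, -0.5]
gripper_width: 30.1
gripper_force: 0.0
```

apply_moves --pt "0.034 0.034 0.018 -0.036 -0.34" --pt "0.068 0.068 0.036 -0.072 -0.34" --pt "0.102 0.102 0.054 -0.108 -0.34" --pt "0.136 0.136 0.074 -0.144 -0.34" --pt "0.17 0.17 0.094 -0.18 -0.34"

```text
time_s: 1.6
ee_pos: [515.4, 41.9, 122.1]
ee_rot: [-180.0, 0.0, 100.4]
force: [1.0, -1.5, 0.5]
gripper_width: 30.1
gripper_force: 0.0
```

```bash
python3 - <<'E'
from h import *
u=np.array([-.182,.983]);d=np.array([514,114.2])
b=d-u*60; s=env.state();print(s["ee_pos"],s["ee_rot"])
print(b,delta([*b,4],100.5))
a=cams.grab_frame("top")[150:270,180:340];b=cams.grab_frame("side")[120:280,180:340]
cv2.imwrite("pics/p1.png",np.hstack([cv2.resize(a,(500,375)),cv2.resize(b,(300,375)[:1]*1+(375,))]) )
E
```

```text
[515.42343129  41.89265538 122.05199763] [-1.79984355e+02  1.54768178e-02  1.00440367e+02]
[524.92  55.22] [ 0.0114  0.0118  0.1181 -0.001 ]
```

View pics/p1.png

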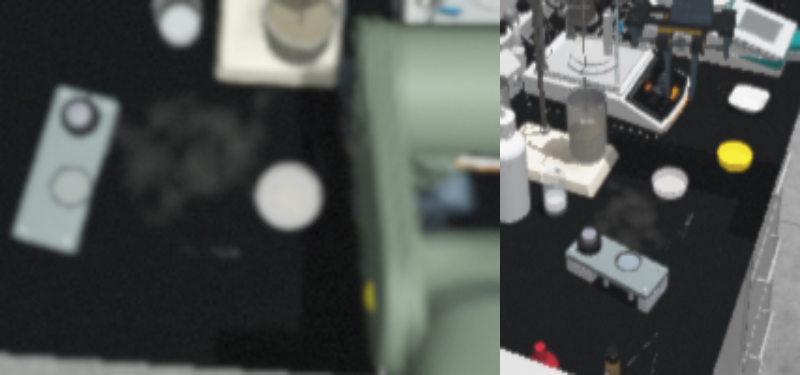

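The picture shows the dish unmoved at (290,196) in the left panel, with the gripper above and behind it and clear of the balance. Next I descend behind the dish.

apply_moves --pt "0.008 0.012 0.03 0 -0.34" --pt "0.01 0.012 0.06 0 -0.34" --pt "0.01 0.012 0.09 0 -0.34" --pt "0.01 0.012 0.11 0 -0.34" --pt "0.01 0.012 0.118 0 -0.34"

```text
time_s: 2.2
ee_pos: [522.5, 51.5, 3.3]
ee_rot: [-179.7, -0.0, 100.3]
force: [0.3, 0.0, -0.1]
gripper_width: 30.0
gripper_force: 0.0
```

apply_moves --pt "0.003 0 0 0 -0.34" --pt "0.006 0 0 0 -0.34" --pt "0.009 0 0 0 -0.34" --pt "0.012 0 0 0 -0.34" --pt "0.015 0 0 0 -0.34"

```text
time_s: 2.7
ee_pos: [522.2, 67.3, 5.8]
ee_rot: [179.9, 0.0, 100.3]
force: [0.0, -0.0, 0.1]
gripper_width: 29.8
gripper_force: 0.0
```

```bash
python3 - <<'E'
from h import *
s=env.state();print(s["ee_pos"],s["ee_rot"],s["force"])
a=cams.grab_frame("top")[150:270,180:340];b=cams.grab_frame("side")[140:260,200:320]
cv2.imwrite("pics/p2.png",np.hstack([cv2.resize(a,(440,330)),cv2.resize(b,(330,330))]))
E
```

```text
[522.20766997  67.26762923   5.8108144 ] [1.79917530e+02 1.01553866e-02 1.00321257e+02] [ 0.02234081 -0.04718281  0.12495273]
```

View pics/p2.png

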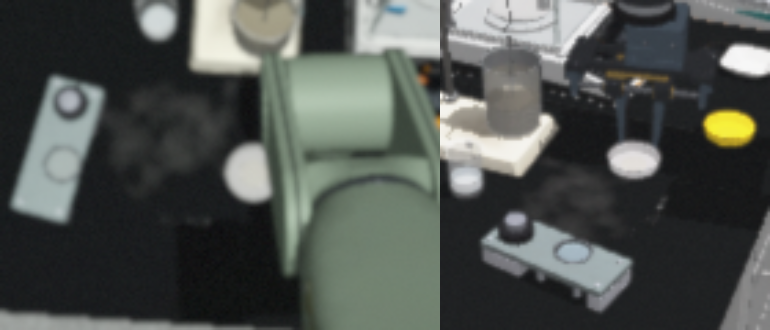

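The side panel shows the fingertips straddling the rear rim of the dish at (633,150), so they are about in contact. I'll push 138 mm along tool x.

apply_moves --pt "0.005 0 0 0 -0.34" --pt "0.012 0 0 0 -0.34" --pt "0.02 0 0 0 -0.34" --pt "0.028 0 0 0 -0.34" --pt "0.036 0 0 0 -0.34"

```text
time_s: 3.3
ee_pos: [515.2, 103.1, 5.0]
ee_rot: [-180.0, 0.0, 100.3]
force: [0.8, -1.1, 1.0]
gripper_width: 30.1
gripper_force: 0.2
```

apply_moves --pt "0.008 0 0 0 -0.34" --pt "0.016 0 0 0 -0.34" --pt "0.024 0 0 0 -0.34" --pt "0.032 0 0 0 -0.34" --pt "0.04 0 0 0 -0.34"

```text
time_s: 3.8
ee_pos: [508.1, 142.3, 5.0]
ee_rot: [-180.0, 0.0, 100.3]
force: [0.2, -0.3, -0.4]
gripper_width: 30.3
gripper_force: 0.1
```

apply_moves --pt "0.008 0 0 0 -0.34" --pt "0.016 0 0 0 -0.34" --pt "0.022 0 0 0 -0.34" --pt "0.026 0 0 0 -0.34" --pt "0.03 0 0 0 -0.34"

```text
time_s: 4.3
ee_pos: [502.8, 171.5, 5.1]
ee_rot: [180.0, 0.0, 100.3]
force: [-0.3, -0.3, -0.3]
gripper_width: 29.8
gripper_force: 0.1
```

```bash
cat >>h.py <<'E'
def box(n,x,y):
    a=np.linspace(0,2*np.pi,90)
    P=np.concatenate([np.c_[x+32*np.cos(a),y+32*np.sin(a),0*a+z] for z in(0,15)]);q=proj(n,P);return np.r_[q.min(0),q.max(0)]
E
python3 - <<'E'
from h import *
s=env.state();print(s["ee_pos"],s["ee_rot"],s["force"])
a=cams.grab_frame("top")[150:270,140:300];b=cams.grab_frame("side")[140:260,200:320]
cv2.imwrite("pics/p3.png",np.hstack([cv2.resize(a,(440,330)),cv2.resize(b,(330,330))]))
yaw=np.radians(s["ee_rot"][2]);d=s["ee_pos"][:2]+44.3*np.array([np.cos(yaw),np.sin(yaw)])
for n,o,k in(("top",(140,150),2.75),("side",(200,140),2.75)):print(d,n,((proj(n,[*d,15])[0]-o)*k).round())
E
```

```text
[502.82044004 171.50785828   5.06134629] [1.79998928e+02 8.52245207e-03 1.00320768e+02] [-0.310946   -0.29062384 -0.27652241]
[494.88370347 215.09109144] top [271. 182.]
[494.88370347 215.09109144] side [179. 202.]
```

View pics/p3.png

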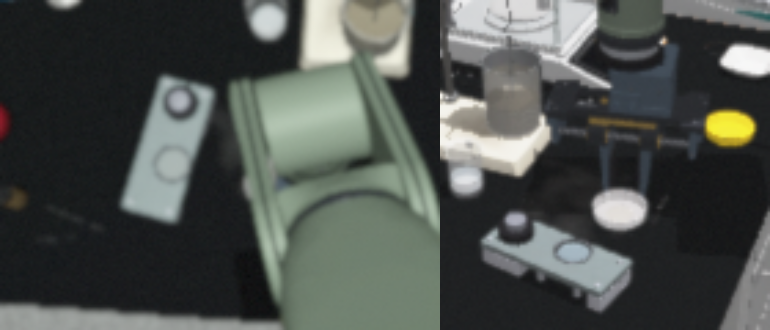

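The dish is in the cradle, and its seen centre at (619,205) in the side panel agrees with the predicted (619,202). I'll finish the leg, then swing the fingers round the dish to the entry heading.

apply_moves --pt "0.006 0 0 0 -0.34" --pt "0.014 0 0 0 -0.34" --pt "0.021 0 0 0 -0.34" --pt "0.027 0 0 0 -0.34" --pt "0.031 0 0 0 -0.34"

```text
time_s: 4.9
ee_pos: [497.2, 202.4, 5.0]
ee_rot: [180.0, 0.0, 100.3]
force: [-0.0, 0.3, -0.9]
gripper_width: 30.5
gripper_force: 0.1
```

```bash
python3 - <<'E'
from h import *
s=env.state();print(s["ee_pos"],s["ee_rot"],s["force"])
y0=s["ee_rot"][2];y=np.radians(y0);d=s["ee_pos"][:2]+44.3*np.array([np.cos(y),np.sin(y)]);print("dish",d)
v=np.radians(78.1);u=np.array([np.cos(v),np.sin(v)]);w=np.array([-u[1],u[0]]);h=np.array([506.2,325.3])
print("local",(d-h)@u,(d-h)@w)
for k in(58,44.3):
  g=d-k*u; print(k,delta([*g,5],78.1))
E
```

```text
[497.1765742  202.39302772   5.04608939] [1.79999169e+02 1.91808473e-03 1.00339791e+02] [-0.03857321  0.3257692  -0.93969381]
dish [489.22536815 245.97362343]
local -81.12181236034964 0.25239892047039264
58 [-0.0094 -0.022   0.      0.3882]
44.3 [ 0.0033 -0.0168  0.      0.3882]
```

apply_moves --pt "-0.014 0 0 0 -0.34" --pt "-0.014 -0.006 0 0.1 -0.34" --pt "-0.013 -0.012 0 0.22 -0.34" --pt "-0.011 -0.018 0 0.34 -0.34" --pt "-0.009 -0.022 0 0.388 -0.34"

```text
time_s: 5.4
ee_pos: [476.9, 187.9, 5.0]
ee_rot: [-180.0, 0.0, 77.9]
force: [0.8, 0.0, 0.2]
gripper_width: 29.7
gripper_force: 0.0
```

```bash
python3 - <<'E'
from h import *
s=env.state();print(s["ee_pos"],s["ee_rot"],s["force"])
f=cams.grab_frame("side");cv2.imwrite("pics/side4.png",f);cv2.imwrite("pics/top4.png",cams.grab_frame("top"))
c=proj("side",[489.2,246,8])[0].astype(int);print(c)
g=f.min(2);m=np.zeros(g.shape,np.uint8);m[c[1]-14:c[1]+15,c[0]-18:c[0]+19]=1;m&=(g>100).astype(np.uint8)
k,l,st,ce=cv2.connectedComponentsWithStats(m);i=1+np.argmax(st[1:,4]);x,y,w,h,_=st[i];b=np.array([x,y,x+w-1,y+h-1])
r=least_squares(lambda p:box("side",*p)-b,[489,246]);print(b,r.x,r.fun.round(1))
cv2.imwrite("pics/p4.png",cv2.resize(f[150:250,210:310],(600,600),interpolation=2))
E
```

```text
[476.92296286 187.93670041   5.04595349] [-1.79983768e+02  3.22369888e-02  7.78711416e+01] [0.79052997 0.03999674 0.20632261]
[263 221]
[245 214 273 235] [495.9906045  265.75626062] [ 3.4  2.2 -3.4 -1.8]
```

View pics/p4.png

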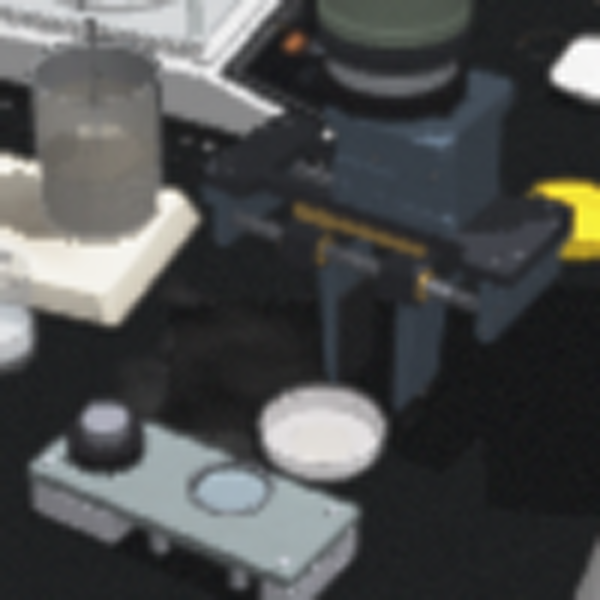

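The dish, at crop (322,432), stands in front of the open passage with the fingers behind it, and it matches the prediction. I'll push in, slowing toward the pins.

apply_moves --pt "0.006 0 0 0 -0.34" --pt "0.01 0 0 0 -0.34" --pt "0.014 0 0 0 -0.34" --pt "0.02 0 0 0 -0.34" --pt "0.027 0 0 0 -0.34"

```text
time_s: 6.0
ee_pos: [483.0, 215.8, 5.0]
ee_rot: [-180.0, 0.0, 78.1]
force: [-0.4, -0.8, 0.4]
gripper_width: 30.2
gripper_force: 0.1
```

apply_moves --pt "0.007 0 0 0 -0.34" --pt "0.014 0 0 0 -0.34" --pt "0.021 0 0 0 -0.34" --pt "0.028 0 0 0 -0.34" --pt "0.035 0 0 0 -0.34"

```text
time_s: 6.5
ee_pos: [490.2, 250.2, 5.0]
ee_rot: [180.0, 0.0, 78.1]
force: [0.1, 0.4, -0.4]
gripper_width: 29.8
gripper_force: 0.1
```

apply_moves --pt "0.006 0 0 0 -0.34" --pt "0.011 0 0 0 -0.34" --pt "0.015 0 0 0 -0.34" --pt "0.018 0 0 0 -0.34" --pt "0.02 0 0 0 -0.34"

```text
time_s: 7.0
ee_pos: [494.2, 269.3, 5.0]
ee_rot: [180.0, 0.0, 78.1]
force: [-0.4, -0.8, -0.1]
gripper_width: 30.0
gripper_force: 0.1
```

```bash
python3 - <<'E'
from h import *
s=env.state();print(s["ee_pos"],s["ee_rot"],s["force"])
v=np.radians(78.1);u=np.array([np.cos(v),np.sin(v)]);w=np.array([-u[1],u[0]]);d=s["ee_pos"][:2]-[506.2,325.3]
print(d@u,d@w)
f=cams.grab_frame("side");cv2.imwrite("pics/p5.png",cv2.resize(f[170:250,210:310],(750,600),interpolation=2))
E
```

```text
[494.24180024 269.32102841   5.04338458] [1.79999293e+02 6.72765497e-03 7.80855847e+01] [-0.38807703 -0.82829895 -0.14156798]
-57.241757517964345 0.15810767036820564
```

View pics/p5.png

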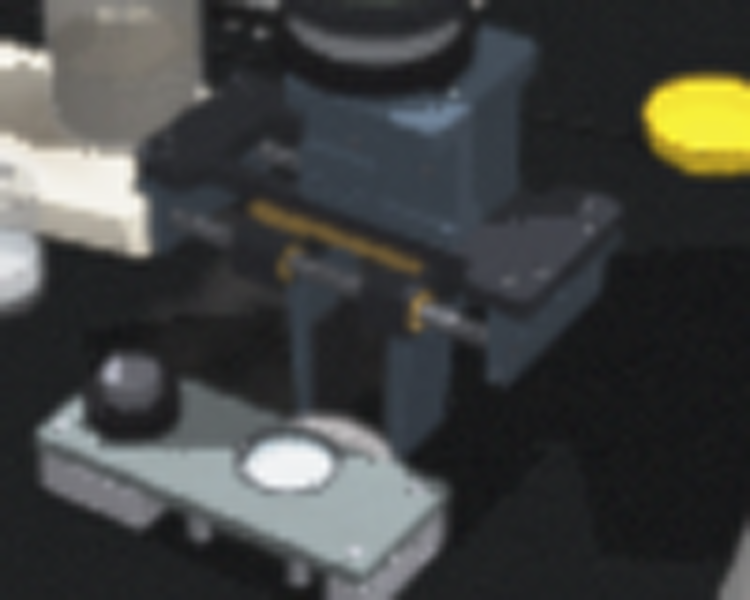

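The dish is entering the passage, with its rim at (340,435) behind the deck and white showing in the window. About 13 mm remains, so I'll go slowly and watch the force.

apply_moves --pt "0.002 0 0 0 -0.34" --pt "0.004 0 0 0 -0.34" --pt "0.006 0 0 0 -0.34" --pt "0.0075 0 0 0 -0.34" --pt "0.009 0 0 0 -0.34"

```text
time_s: 7.55
ee_pos: [496.1, 278.0, 5.0]
ee_rot: [-180.0, 0.0, 78.1]
force: [0.6, 0.5, 0.3]
gripper_width: 30.3
gripper_force: 0.1
```

apply_moves --pt "0.0005 0 0 0 -0.34" --pt "0.001 0 0 0 -0.34" --pt "0.0015 0 0 0 -0.34" --pt "0.002 0 0 0 -0.34" --pt "0.0025 0 0 0 -0.34"

```text
time_s: 8.05
ee_pos: [496.6, 280.4, 5.1]
ee_rot: [180.0, 0.0, 78.1]
force: [-1.5, -0.7, -0.0]
gripper_width: 30.1
gripper_force: 0.1
```

apply_moves --pt "0.0004 0 0 0 -0.34" --pt "0.0008 0 0 0 -0.34" --pt "0.0012 0 0 0 -0.34" --pt "0.0015 0 0 0 -0.34" --pt "0.0015 0 0 0 -0.34"

```text
time_s: 8.55
ee_pos: [496.9, 281.9, 5.1]
ee_rot: [180.0, 0.0, 78.1]
force: [0.1, 0.3, -0.4]
gripper_width: 29.7
gripper_force: 0.1
```

```bash
python3 - <<'E'
from h import *
F=[]
for i in range(3):
    f=cams.grab_frame("side");s=env.state();F.append(s["force"])
print(np.mean(F,0),s["ee_pos"],s["qvel"].max())
E
```

```text
[ 0.35614479 -0.24301085 -0.31495688] [496.9602103  281.86203348   5.07360792] 0.010685730052034553
```

apply_moves --pt "0.0004 0 0 0 -0.34" --pt "0.0008 0 0 0 -0.34" --pt "0.0012 0 0 0 -0.34" --pt "0.0015 0 0 0 -0.34" --pt "0.0015 0 0 0 -0.34"

```text
time_s: 9.2
ee_pos: [497.2, 283.4, 5.1]
ee_rot: [180.0, 0.0, 78.1]
force: [-1.1, -0.4, 0.4]
gripper_width: 30.3
gripper_force: 0.1
```

apply_moves --pt "0.0003 0 0 0 -0.34" --pt "0.0006 0 0 0 -0.34" --pt "0.0009 0 0 0 -0.34" --pt "0.001 0 0 0 -0.34" --pt "0.001 0 0 0 -0.34"

```text
time_s: 9.7
ee_pos: [497.4, 284.2, 5.0]
ee_rot: [180.0, 0.0, 78.1]
force: [-0.3, -0.5, -0.3]
gripper_width: 30.1
gripper_force: 0.2
```

apply_moves --pt "0.0003 0 0 0 -0.34" --pt "0.0006 0 0 0 -0.34" --pt "0.0009 0 0 0 -0.34" --pt "0.001 0 0 0 -0.34" --pt "0.001 0 0 0 -0.34"

```text
time_s: 10.2
ee_pos: [497.4, 284.7, 5.0]
ee_rot: [-180.0, 0.1, 78.1]
force: [-0.3, -3.5, 1.9]
gripper_width: 29.8
gripper_force: 1.6
```

apply_moves --pt "0.0003 0 0 0 -0.34" --pt "0.0006 0 0 0 -0.34" --pt "0.0009 0 0 0 -0.34" --pt "0.001 0 0 0 -0.34" --pt "0.001 0 0 0 -0.34"

```text
time_s: 10.7
ee_pos: [497.4, 285.0, 4.9]
ee_rot: [-180.0, 0.1, 78.1]
force: [0.1, -7.5, 1.5]
gripper_width: 30.1
gripper_force: 2.9
```

The force rose to 7.5 N and the pads are being spread, so the dish is wedged between the fingers and the pins, home. I'll back straight off and then check.

apply_moves --pt "-0.002 0 0 0 -0.34" --pt "-0.005 0 0 0 -0.34" --pt "-0.012 0 0 0 -0.34" --pt "-0.025 0 0 0 -0.34" --pt "-0.045 0 0 0 -0.34"

```text
time_s: 11.2
ee_pos: [488.6, 242.0, 5.1]
ee_rot: [180.0, -0.0, 78.1]
force: [0.0, -0.8, 0.6]
gripper_width: 29.9
gripper_force: 0.0
```

apply_moves --pt "-0.02 0 -0.02 0 -0.34" --pt "-0.04 0 -0.06 0 -0.6" --pt "-0.06 0 -0.1 0 -1" --pt "-0.09 0 -0.125 0 -1" --pt "-0.12 0 -0.125 0 -1"

```text
time_s: 11.7
ee_pos: [465.7, 124.1, 133.8]
ee_rot: [179.5, -0.2, 78.1]
force: [0.2, -0.3, -0.1]
gripper_width: 1.3
gripper_force: 0.0
```

```bash
python3 - <<'E'
from h import *
s=env.state();print(s["ee_pos"],s["ee_rot"],s["force"],s["gripper_width"])
f=cams.grab_frame("side");g=cams.grab_frame("top");cv2.imwrite("pics/side6.png",f);cv2.imwrite("pics/top6.png",g)
cv2.imwrite("pics/p6.png",np.hstack([cv2.resize(f[205:255,210:275],(520,400),interpolation=2),cv2.resize(g[170:240,180:229],(280,400),interpolation=2)]))
E
```

```text
[465.71742646 124.09164805 133.83156003] [179.54869951  -0.2203903   78.09859494] [ 0.18782414 -0.27166285 -0.05019531] 1.306588622782949
```

View pics/p6.png

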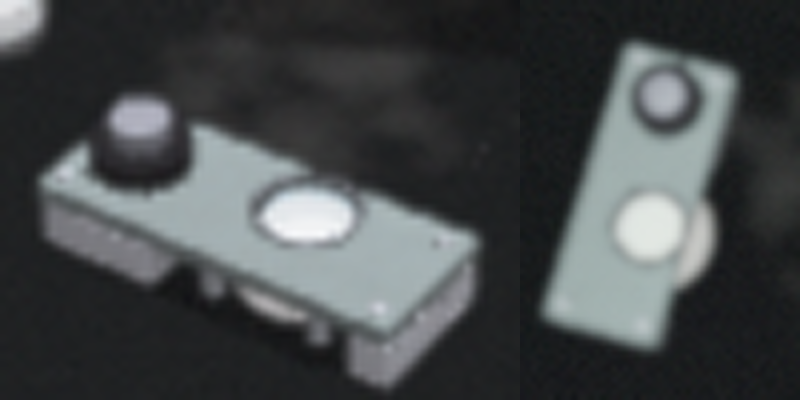

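Picture: the dish shows under the whole window, centred between the two pins (212,283) and (318,330), with a 12 mm sliver out of the front. The dish is home. Now the key.

```bash
python3 - <<'E'
from h import *
print(delta([574,322.5,120],78.1),delta([574,322.5,60],78.1))
E
```

```text
[ 0.2195  0.0669  0.011  -0.0035] [ 0.2195  0.0669  0.071  -0.0035]
```

apply_moves --pt "0.04 0.012 0 0 -1" --pt "0.085 0.026 0 0 -1" --pt "0.13 0.04 0 0 -1" --pt "0.175 0.054 0 0 -1" --pt "0.219 0.067 0.01 0 -1"

```text
time_s: 12.3
ee_pos: [575.8, 327.7, 120.6]
ee_rot: [179.9, -0.1, 78.1]
force: [0.4, -1.1, 0.1]
gripper_width: 0.3
gripper_force: 0.0
```

apply_moves --pt "0 0 0.02 0 -1" --pt "0 0 0.04 0 -1" --pt "0 0 0.055 0 -1" --pt "0 0 0.06 0 -1" --pt "0 0 0.06 0 -1"

```text
time_s: 12.8
ee_pos: [573.9, 325.0, 58.9]
ee_rot: [-179.9, 0.1, 78.1]
force: [0.2, 0.6, 0.1]
gripper_width: 0.4
gripper_force: 0.0
```

apply_moves --pt "-0.002 0 0.003 0 -1" --pt "-0.002 0 0.006 0 -1" --pt "-0.002 0 0.009 0 -1" --pt "-0.002 0 0.011 0 -1" --pt "-0.002 0 0.012 0 -1"

```text
time_s: 13.3
ee_pos: [574.3, 323.3, 48.3]
ee_rot: [180.0, -0.0, 78.1]
force: [-0.8, -0.7, 2.1]
gripper_width: 0.1
gripper_force: 1.0
```

apply_moves --pt "0 0 0.0005 0 -1" --pt "0 0 0.001 0 -1" --pt "0 0 0.0015 0 -1" --pt "0 0 0.002 0 -1" --pt "0 0 0.002 0 -1"

```text
time_s: 13.8
ee_pos: [574.3, 323.3, 46.2]
ee_rot: [180.0, -0.0, 78.1]
force: [-0.3, -1.2, 2.7]
gripper_width: 0.6
gripper_force: 1.5
```

apply_moves --pt "0 0 0.0005 0 -1" --pt "0 0 0.001 0 -1" --pt "0 0 0.0015 0 -1" --pt "0 0 0.002 0 -1" --pt "0 0 0.002 0 -1"

```text
time_s: 14.3
ee_pos: [574.3, 323.3, 44.3]
ee_rot: [180.0, -0.0, 78.1]
force: [0.3, -1.0, 5.2]
gripper_width: 0.6
gripper_force: 2.3
```

apply_moves --pt "0 0 0.0003 0 -1" --pt "0 0 0.0006 0 -1" --pt "0 0 0.0009 0 -1" --pt "0 0 0.001 0 -1" --pt "0 0 0.001 0 -1"

```text
time_s: 14.8
ee_pos: [574.3, 323.3, 44.2]
ee_rot: [180.0, -0.0, 78.1]
force: [-1.6, -1.8, 9.5]
gripper_width: 0.6
gripper_force: 4.5
```

The key is bottomed: the TCP stalls at 44.2 mm with 9.5 N. I'll release upward and retreat.

apply_moves --pt "0 0 -0.002 0 -1" --pt "0 0 -0.006 0 -1" --pt "0 0 -0.015 0 -1" --pt "0 0 -0.035 0 -1" --pt "0 0 -0.07 0 -1"

```text
time_s: 15.3
ee_pos: [572.0, 322.5, 111.0]
ee_rot: [-179.7, 0.2, 78.1]
force: [0.1, 0.1, -0.1]
gripper_width: 0.5
gripper_force: 0.0
```

apply_moves --pt "-0.04 -0.015 -0.02 0 -1" --pt "-0.08 -0.03 -0.03 0 -1" --pt "-0.12 -0.045 -0.03 0 -1" --pt "-0.16 -0.06 -0.03 0 -1" --pt "-0.19 -0.07 -0.03 0 -1"

```text
time_s: 15.8
ee_pos: [464.0, 150.2, 143.0]
ee_rot: [-179.9, 0.0, 78.1]
force: [-0.3, 0.4, 0.5]
gripper_width: 0.6
gripper_force: 0.0
```

apply_moves --pt "0 0 0 0 -1" --pt "0 0 0 0 -1" --pt "0 0 0 0 -1" --pt "0 0 0 0 -1" --pt "0 0 0 0 -1"

```text
time_s: 16.3
ee_pos: [466.8, 152.6, 142.8]
ee_rot: [-180.0, 0.0, 78.1]
force: [-0.1, -0.1, 0.1]
gripper_width: 0.3
gripper_force: 0.0
```

```bash
python3 - <<'E'
from h import *
s=env.state();print(s["ee_pos"],s["force"])
a=cams.grab_frame("side").astype(int);b=cv2.imread("pics/side6.png").astype(int);a0=cv2.imread("pics/side0.png").astype(int)
d=lambda p,q,x,y:np.abs(p-q).max(2)[y[0]:y[1],x[0]:x[1]]
print("bridge+dish",np.percentile(d(a,b,(210,275),(205,255)),[50,95,100]))
print("vial",np.percentile(d(a,a0,(232,248),(265,290)),[50,100]),"beaker",np.percentile(d(a,a0,(200,218),(190,215)),[50,100]),"boat",np.percentile(d(a,a0,(300,327),(153,170)),[50,100]))
E
```

```text
[466.82987788 152.62713878 142.82990937] [-0.07366989 -0.1062499   0.12454683]
bridge+dish [ 1.  9. 23.]
vial [ 2. 19.] beaker [2. 6.] boat [ 1. 41.]
```

```bash
python3 -c "
from workcell import env
print(env.job_done())"
```

```text
the job is handed in; nothing more can be done
None
```

The job is handed in after about 16 s: the dish rests home against both pins, centred under the window, and the key was pressed fully down and came back up; the image comparison shows no sign that the weigh boat, beaker or vial moved.

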